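# Clear and hold open the honing-stone box

## Task

Someone needs to look into the honing-stone box, but a steel V-block has been left on its lid: first move the V-block into the open tray, setting it down gently, flat and right way up. Then raise the sprung lid smoothly to 50 degrees open and keep holding it there: the program finishes with the robot still holding the lid, because it falls shut when let go. Do not swing the lid far past that angle or let it slam, and leave everything else where it is.

Things in the scene. Friction and masses are not known exactly. Their poses are not given: they have to be found in the camera images.
- stone_box: Honing-stone box: fixed blue-grey sheet-steel box, 180 mm deep (x), 250 mm wide (y), 85 mm high, under a flat lid 6 mm thick covering all of it; closed lid's upper face 91.5 mm above the bench. Origin: centre of underside, z up. The lid's bar stands out at its -x side (faces the robot, turned up to 0.35 rad); hinge along the top of its +x side. Left or right; the tray on the other side.
- lid (a joint): Opening angle of the box's lid, rad: 0 closed, growing as the bar side rises; stop at 1.75. 50 degrees is 0.873. The lid weighs 0.4 to 0.85 kg and a light spring helps it shut (0.15 N m closed, 0.24 N m at 50 degrees), so it falls shut unless held; about 2 to 6 N upward at the bar carry it. The hinge has almost no friction.
- lid_bar (a point): Middle of the lid's bare-steel handle bar: round, 10 mm thick, 120 mm long, parallel to the hinge, in the lid's plane, 42 mm out from the lid's front edge on two flat arms (10 mm wide, 55 mm either side of the middle), leaving an opening 100 x 37 mm between bar and lid. 222 mm from the hinge axis; 88.5 mm above the bench when closed. Its axes turn with the lid; y along the bar.
- lid_hinge (a point): Point on the hinge axis at the lid's middle, 88.5 mm above the bench, 90 mm from the box's centre along the box's +x. The axis is parallel to the box's y. At angle a the middle of the bar lies 222 mm x cos(a) from this point along the box's -x, and 222 mm x sin(a) above it. Its axes turn with the lid.
- v_block: V-block: loose bare-steel block, 80 mm long (x), 46 mm wide (y), 40 mm high, with a lengthwise V-groove (26 mm wide, 18 mm deep) in its top; the long sides are flat and upright. 0.35 to 0.6 kg. Origin: centre of underside, z up. Starts lying groove up on the closed lid near its middle, turned up to 0.5 rad from the box.
- tray: Open tray: fixed, blue-grey sheet steel, 240 mm (x) by 170 mm (y) outside, walls 30 mm high and 4 mm thick, floor 4 mm thick. Origin: centre of underside, z up; its +x end is the one away from the robot. The half towards the robot is empty; a bearing lies in the far half.
- bearing: Bystander: loose steel bearing ring, 48 mm across, 15 mm high, lying in the far half of the tray. Origin: centre of its underside.
- carton_a: Bystander: upright cardboard carton 55 x 75 x 100 mm high, at the left. Origin: centre of its underside.
- carton_b: Bystander: flat cardboard carton 120 x 60 x 45 mm high, at the right. Origin: centre of its underside.
- oil_can: Bystander: closed dark steel can, 56 mm across, 120 mm high, at the back in the middle. Origin: centre of its underside.
- wrench: Bystander: steel wrench lying flat on the bench in the middle, nearer the robot than box and tray, pointing away from it.
- cup: Bystander: dark steel cup, 70 mm across, 70 mm high, front left. Origin: centre of its underside.
- arbor: Bystander: turned steel arbor standing upright, foot 52 mm across, 75 mm high, front right. Origin: centre of its underside.

How it is judged (in metres and radians):
On the way:
1. the V-block lies flat and right way up on the tray's floor, released, with the lid still shut (x of v_block in the frame of tray between -0.105 and 0.105 m and y of v_block in the frame of tray between -0.07 and 0.07 m and z of v_block in the frame of tray below 0.012 m and angle between v_block's own z axis and vertical below 0.15 rad and linear speed of v_block below 0.03 m/s and contact force between v_block and the fingers below 0.1 N and value of joint lid below 0.06 rad), for 0.2 s.
At the end, for the whole second after the job is handed in: The lid is held still at 50 degrees, within 5 degrees either way (0.785 to 0.960 rad), by the robot alone, no loose thing propping it; the V-block lies flat, right way up and released on the tray's floor (value of joint lid between 0.785 and 0.96 rad and velocity of joint lid between -0.05 and 0.05 rad/s and (contact force between lid and the fingers above 0.4 N or contact force between lid and the arm above 0.4 N) and x of v_block in the frame of tray between -0.105 and 0.105 m and y of v_block in the frame of tray between -0.07 and 0.07 m and z of v_block in the frame of tray below 0.012 m and angle between v_block's own z axis and vertical below 0.15 rad and linear speed of v_block below 0.03 m/s and contact force between v_block and the fingers below 0.1 N and contact force between lid and v_block below 0.2 N and contact force between lid and bearing below 0.2 N and contact force between lid and carton_a below 0.2 N and contact force between lid and carton_b below 0.2 N and contact force between lid and oil_can below 0.2 N and contact force between lid and wrench below 0.2 N and contact force between lid and cup below 0.2 N and contact force between lid and arbor below 0.2 N); the arm keeps its last pose, push and grip.
It fails at once if the lid is raised (over 0.12 rad) with the V-block still on it (value of joint lid above 0.12 rad and contact force between lid and v_block above 0.2 N).
It fails at once if the lid is swung past 70 degrees (1.22 rad) (value of joint lid above 1.22 rad).
It fails at once if the lid is jerked open or falls (faster than 1.8 rad/s) (velocity of joint lid above 1.8 rad/s or velocity of joint lid below -1.8 rad/s).
It fails at once if the V-block is dropped (moving faster than 0.7 m/s out of the grip) (linear speed of v_block above 0.7 m/s and contact force between v_block and the fingers below 0.1 N).
It fails at once if a bystander is moved by more than 30 mm (distance of any of bearing, carton_a, carton_b, oil_can, wrench, cup, arbor from where it was at the start of the episode above 0.03 m).
It also fails if it takes over 64 s, if anything falls off the work surface, if the arm or the gripper's body presses on something with over 40 N, if the wrist force passes 120 N, or if a joint passes its speed limit or range.

## Robot

A 7-joint arm with a two-finger parallel gripper is mounted at the origin on the work surface. World frame = base frame: x ahead of the robot, y to its left, z up, the work surface at z = 0. Lengths are in m, angles in degrees, forces in N, time in s.
With the tool pointing down it reaches from about 0.425 to 0.875 m from the base axis. Payload 4.7 kg.
Tool frame: the origin (TCP) lies on the centre line of the jaws, within the pads' length; the fingertips stand 8 mm ahead of it and the grasp point (between the pads) lies 11 mm behind it; z points along the fingers, y is the direction in which the jaws open and shut (so a half turn about z gives the same grasp; the last joint's range is limited). The gripper opens to 87 mm and grips with 3 to 60 N. Pads are 19 mm wide; open, the fingers measure 117 mm over their backs; the gripper's body (75 mm by 190 mm) begins 51 mm behind the grasp point.
Start: joints at [-71.385, 18.392, -4.016, 83.108, 1.295, 78.541, -3.26], TCP at [0.199, 0.619, 0.231] pointing down, gripper open.
Joint ranges: [-163.93, 163.93], [-17.29, 119.83], [-79.2, 71.16], [3.27, 140.29], [-89.18, 269.18], [5.43, 117.66], [-154.24, 154.24]. Speed limits (degrees/s): [147.25, 147.25, 180, 180, 180, 180, 180].

## Interface

Orientations are given as [roll, pitch, yaw] about the fixed x, y, z axes, in that order (R = Rz(yaw) Ry(pitch) Rx(roll)).
In Python, from cell import env gives the robot as it stands. The module is installed in compiled form; this text tells all that it offers.
- The arm moves only by the tool move_arm, never from a script. Its argument "steps" is a list of rows, each a list of 2 entries, a list of its own where there are three numbers: the shift along the tool's x, y, z in m, then the turn about the tool's z in rad. A call has 1 to 20 rows; each row is the pose to reach, as a shift and turn from the pose commanded when the call began, along the tool's axes at that moment; what a row does not reach only later rows make up. A row lasts 1/8 s, in which the tool goes at most 62.5 mm and 10.7 degrees, less where a joint would pass 70% of its speed; a pose out of reach is approached as far as the arm can. A call with a gripper value outside its range is refused whole. "hand" is the closure, from -1 (fully open) to 1 (shut), set as the call begins (left out, the last holds). The fingers move at their own pace and stop on an object; "squeeze" is the grip in N (left out, the last holds). Time passes only in rows, so rows that repeat a pose let the fingers close. It gives the time, the measured TCP pose, the force and the opening at its end, in the units of the state.
- env.get_obs(): the state, without advancing time (a new reading comes with each control period).
- env.read_camera(name): name is "scene" or "side" or "wrist"; returns (picture, depth): 384x512x3 uint8, red, green, blue; 384x512 float32, m along the optical axis (not along the pixel's ray), 0 where there is no reading.
- env.calibration(name): a dict with "intrinsics" (3x3 intrinsics, pixels), "position" and "orientation" of the camera in the world; the wrist camera has in their place "mount" (4x4, takes a point from camera to tool coordinates, whose origin is the TCP and whose axes are the flange's). Camera axes: x right, y up, looking along -z (the intrinsics and any distortion apply to the point x, -y, -z); pixel columns grow to the right and rows downward; lengths in m; the calibration is good to about 2 mm. The wrist camera is an equidistant fisheye: a pixel r from the principal point sees the ray r / f radians off the axis. A picture is of the moment at which its call begins: read the wrist's pose just before it. calibration takes no time and is no camera call.
- env.sign_off(): hands the job in, once; it reports no verdict.
Trained networks look in the newest picture that a camera, given by its name, has taken for a name from the list of things; names that differ only in an ending like _2 or _b are one class to them, and where a whole thing is asked for, a point or a joint stands for the part that bears it (a point fixed in the world has none). Each returns a list of dicts, best first, with "conf" (0 to 1); they miss things now and then, are a little off and sometimes report something else, mostly with a low value. They report only what shows in the picture. A call takes as long as a camera call.
- env.cut_out(camera, query): "region" (384x512 bool, what is visible of it) and "uv" ([column, row] in pixels, amid what is visible of it).
The state is a dict: "time_s": time; "qpos": joint angles; "joint_velocities": joint speeds; "effort": joint torques, N m; "tool_pos": TCP position; "tool_rot": TCP orientation; "force": force on the tool from outside, world axes, zero at the start; "wrist_torque": the same for the moment, N m; "grip_width": finger opening in m.
Only numpy, scipy, OpenCV 4.12 (cv2) and the standard library are available. Lean on these libraries where they do the work, as an engineer would, in place of code of your own. Each camera call takes 0.05 s, during which the arm holds its last target. There are 200 camera calls.

## Working session

There is one attempt and no reset: what is moved stays moved. The work goes in short steps, Python scripts to look and compute and a tool call to move; the robot and the scene stay as the last step left them, time stands still between calls to the robot, and variables do not carry over. Pictures are saved under pics/ and viewed, about 8 in all and at most 12, crops included, and the job is handed in when it is done.

Besides the shell and the picture viewer there is one more tool, called after "Call:" as name([rows], argument=value, ...), one row to a line, values as JSON. move_arm: Moves the arm, as the interface text tells. Its arguments: {"type":"object","properties":{"steps":{"type":"array"},"hand":{"type":"number"},"squeeze":{"type":"number"}},"required":["steps"]}

```bash
mkdir -p pics; cat > h.py <<'E'
import numpy as np, cv2
from cell import env
from scipy.spatial.transform import Rotation as R
def snap(cam):
    p,d=env.read_camera(cam); return p,d
def world(cam,d,obs=None):
    """HxWx3 world points for fixed cameras"""
    c=env.calibration(cam); K=np.array(c["intrinsics"])
    v,u=np.mgrid[:d.shape[0],:d.shape[1]]
    x=(u-K[0,2])/K[0,0]; y=(v-K[1,2])/K[1,1]
    P=np.stack([x*d,-y*d,-d],-1)
    o=np.array(c["orientation"])
    Rm=o if o.shape==(3,3) else R.from_euler('xyz',o,degrees=True).as_matrix()
    return P@Rm.T+np.array(c["position"])
E
python3 - <<'E'
from h import *
o=env.get_obs(); print({k:np.round(v,3).tolist() for k,v in o.items()})
for c in("scene","side","wrist"): print(c,env.calibration(c))
ims=[]
for c in("scene","side"):
    p,d=snap(c); ims.append(p)
    W=world(c,d)
    for n in("v_block","tray","lid_bar","stone_box"):
        r=env.cut_out(c,n)
        for q in r[:2]:
            m=q["region"]&(d>0)
            w=W[m]
            print(c,n,round(q["conf"],2),np.round(q["uv"]),m.sum(),np.round(np.percentile(w,[2,50,98],axis=0),3).tolist() if m.sum() else None)
    np.savez(c,p=p,d=d)
cv2.imwrite("pics/a.png",cv2.resize(np.vstack(ims),None,fx=.78,fy=.78)[:,:,::-1])
E
```

```text
{'time_s': 0.0, 'qpos': [-71.383, 18.437, -4.016, 83.174, 1.296, 78.543, -3.258], 'joint_velocities': [0.084, -0.05, -0.044, 0.04, -0.048, 0.042, -0.031], 'effort': [0.001, -49.128, -0.403, -31.254, -0.064, 0.043, 0.0], 'tool_pos': [0.199, 0.618, 0.229], 'tool_rot': [-179.891, 0.007, 162.195], 'force': [0.616, -0.344, -0.126], 'wrist_torque': [-0.001, 0.001, 0.0], 'grip_width': 0.087}
scene {'intrinsics': array([[384.43153978,   0.        , 255.27204676],
       [  0.        , 384.43153978, 190.08301616],
       [  0.        ,   0.        ,   1.        ]]), 'position': array([1.02056678, 0.54746369, 0.8260597 ]), 'orientation': array([ 43.65990333,   0.77978498, 141.00471608])}
side {'intrinsics': array([[425.38315334,   0.        , 256.56136746],
       [  0.        , 425.38315334, 191.24903934],
       [  0.        ,   0.        ,   1.        ]]), 'position': array([ 0.1354456 , -0.97082793,  0.94344681]), 'orientation': array([ 51.19466028,   0.38273753, -24.2991408 ])}
wrist {'intrinsics': array([[297.31863964,   0.        , 256.47037682],
       [  0.        , 297.31863964, 191.
[... 873 characters left out ...]
45, -0.31, 0.004], [0.601, -0.131, 0.09], [0.673, -0.061, 0.094]]
scene stone_box 0.75 [223. 167.] 5164 [[0.452, -0.312, 0.001], [0.602, -0.132, 0.09], [0.673, -0.061, 0.094]]
side v_block 0.78 [293. 225.] 626 [[0.544, -0.233, 0.092], [0.582, -0.216, 0.121], [0.624, -0.178, 0.133]]
side tray 0.73 [244. 181.] 2298 [[0.466, 0.08, -0.0], [0.582, 0.171, 0.006], [0.704, 0.254, 0.031]]
side lid_bar 0.56 [283. 238.] 3457 [[0.443, -0.314, 0.086], [0.553, -0.221, 0.09], [0.663, -0.071, 0.094]]
side lid_bar 0.26 [316. 177.] 588 [[0.772, -0.007, 0.0], [0.79, 0.005, 0.074], [0.861, 0.161, 0.121]]
side stone_box 0.67 [284. 245.] 5081 [[0.454, -0.317, 0.007], [0.544, -0.249, 0.089], [0.66, -0.072, 0.094]]
```

View pics/a.png

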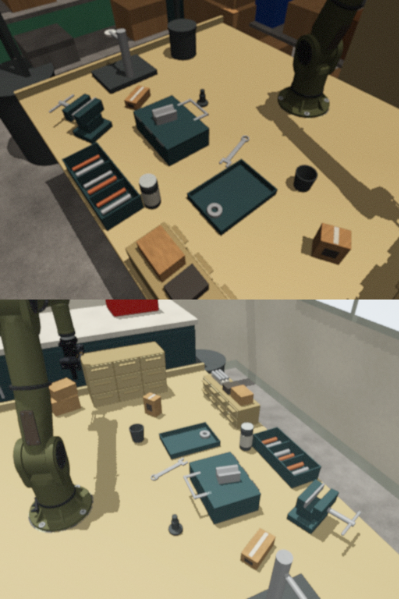

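The pictures show the box (scene ~(170,130), side ~(225,485)) with the V-block on its lid and the bar towards the robot. The tray is to its left with the bearing in the far half, and the wrench, arbor and cup are nearer the robot.

```bash
python3 - <<'E'
from h import *
Ws=[]
for c in("scene","side"):
    z=np.load(c+".npz"); W=world(c,z["d"]); Ws.append(W[z["d"]>0])
def rect(n,P):
    r=cv2.minAreaRect(P[:,:2].astype(np.float32)*1000)
    print(n,len(P),np.round(r[0],1),np.round(r[1],1),round(r[2],2))
def sel(P,x,y,z): return P[(P[:,0]>x[0])&(P[:,0]<x[1])&(P[:,1]>y[0])&(P[:,1]<y[1])&(P[:,2]>z[0])&(P[:,2]<z[1])]
for P in Ws+[np.vstack(Ws)]:
    L=sel(P,(.38,.70),(-.36,-.03),(.083,.1)); 
    # drop bar by grid opening
    G=np.zeros((400,400),np.uint8); ij=((L[:,:2]-[.35,-.4])*1000).astype(int); G[ij[:,0],ij[:,1]]=255
    k=cv2.morphologyEx(G,cv2.MORPH_CLOSE,np.ones((9,9))); k2=cv2.morphologyEx(k,cv2.MORPH_OPEN,np.ones((35,35)))
    m=k2[ij[:,0],ij[:,1]]>0
    rect("lid",L[m]); rect("barparts",L[~m]); rect("lid+bar",L); print(np.median(L[m][:,2]))
    V=sel(P,(.5,.68),(-.26,-.13),(.125,.14)); rect("v",V); rect("vall",sel(P,(.5,.68),(-.26,-.13),(.1,.14)))
    print('vz',np.percentile(V[:,2],[50,95]))
    rect("trayrim",sel(P,(.4,.75),(.03,.3),(.024,.04))); rect("bearing",sel(P,(.55,.7),(.1,.23),(.012,.023)))
E
```

```text
lid 2982 [ 581.  -188.1] [253.7 183.4] 86.8
barparts 374 [ 557.8 -188.8] [257.5 231.8] 86.7
lid+bar 3356 [ 557.7 -188.8] [257.7 231.7] 86.79
0.09116195266913307
v 244 [ 589.5 -202.5] [50.9 80.7] 76.06
vall 542 [ 589.8 -202. ] [52.2 81.1] 76.06
vz [0.13020109 0.13283515]
trayrim 805 [553.4 173.9] [200.7 333.3] 80.87
bearing 238 [673.3 177.5] [47.5 44.1] 49.72
lid 3162 [ 574.3 -191.4] [252.3 182.6] 87.25
barparts 482 [ 553.5 -188.2] [256.9 233. ] 86.87
lid+bar 3644 [ 553.5 -188.2] [256.9 233. ] 86.87
0.09028687230301341
v 247 [ 586.5 -201.8] [52.5 80.8] 75.87
vall 549 [ 585.8 -202.6] [53.6 82.1] 78.2
vz [0.1298283  0.13270215]
trayrim 346 [552.  171.7] [186.6 315.4] 86.24
bearing 88 [684.1 153.6] [48.2 94.8] 34.7
lid 6541 [ 578.2 -189.8] [256.1 190.1] 87.28
barparts 459 [ 555.3 -188.6] [257.5 236.7] 86.7
lid+bar 7000 [ 555.3 -188.6] [257.7 236.6] 86.79
0.09073239836574698
v 491 [ 588.  -202.1] [52.5 83.8] 75.87
vall 1091 [ 587.5 -202.7] [54.8 85.1] 76.11
vz [0.12997588 0.13282769]
trayrim 1151 [554.5 180.5] [207.6 324.2] 84.42
bearing 326 [687.  158.7] [53.4 92.7] 43.68
```

```bash
cat >> h.py <<'E'
def go(x,y,z,yaw,ref=None):
    """tool-axis shift and turn (rad) from the current pose to a world target, tool down"""
    o=env.get_obs(); p=np.array(o["tool_pos"]); y0=o["tool_rot"][2]
    if ref is not None: p=np.array(ref[:3]); y0=ref[3]
    Rm=R.from_euler('xyz',[180,0,y0],degrees=True)
    s=Rm.inv().apply(np.array([x,y,z])-p); t=-np.deg2rad((yaw-y0+180)%360-180)
    return np.round(s,4).tolist(),round(t,3)
def wworld(p,d):
    o=env.get_obs(); c=env.calibration("wrist"); K=c["intrinsics"]
    v,u=np.mgrid[:d.shape[0],:d.shape[1]]
    x=(u-K[0,2])/K[0,0]; y=(v-K[1,2])/K[1,1]; r=np.hypot(x,y)+1e-9
    s=np.tan(r)/r
    P=np.stack([x*s*d,-y*s*d,-d],-1); M=c["mount"]
    P=P@M[:3,:3].T+M[:3,3]
    return P@R.from_euler('xyz',o["tool_rot"],degrees=True).as_matrix().T+np.array(o["tool_pos"])
E
python3 - <<'E'
from h import *
r=(.199,.619,.231,162.2)
for t in((.5,.25,.26,162.2),(.588,-.202,.24,166)): print(go(*t,ref=r))
from h import *
z=np.load("scene.npz")
for n in("arbor","wrench","cup"):
    q=env.cut_out("side",n); 
    d=np.load("side.npz")["d"]; W=world("side",d)
    for k in q[:1]: print(n,k["conf"],np.percentile(W[k["region"]&(d>0)],[3,50,97],axis=0).round(3).tolist())
E
```

```text
([-0.3994, -0.2593, -0.029], np.float64(-0.0))
([-0.6214, -0.6628, -0.009], np.float64(-0.066))
arbor 0.81 [[0.327, -0.298, 0.003], [0.346, -0.283, 0.018], [0.37, -0.263, 0.076]]
wrench 0.58 [[0.352, -0.007, 0.001], [0.432, 0.023, 0.006], [0.51, 0.059, 0.01]]
cup 0.9 [[0.344, 0.253, 0.006], [0.373, 0.269, 0.047], [0.403, 0.318, 0.07]]
```

Call:
move_arm([
  [[-0.06,-0.04,-0.02],0],
  [[-0.12,-0.08,-0.029],0],
  [[-0.18,-0.12,-0.029],0],
  [[-0.24,-0.16,-0.029],0],
  [[-0.3,-0.2,-0.029],0],
  [[-0.36,-0.24,-0.029],0],
  [[-0.4,-0.275,-0.029],0],
  [[-0.43,-0.325,-0.029],0],
  [[-0.46,-0.375,-0.029],0],
  [[-0.49,-0.425,-0.029],0],
  [[-0.52,-0.475,-0.029],0],
  [[-0.55,-0.525,-0.029],0],
  [[-0.575,-0.575,-0.029],-0.03],
  [[-0.6,-0.625,-0.02],-0.06],
  [[-0.615,-0.65,-0.01],-0.066],
  [[-0.621,-0.663,-0.009],-0.066],
  [[-0.621,-0.663,-0.009],-0.066],
  [[-0.621,-0.663,-0.009],-0.066],
  [[-0.621,-0.663,-0.009],-0.066],
], hand=-1)

```text
time_s: 3.02
tool_pos: [0.5879, -0.2001, 0.24]
tool_rot: [179.9, 0.0, 166.2]
force: [-0.2, -0.0, -0.1]
grip_width: 0.0869
```

```bash
cat > w.py <<'E'
from h import *
import sys
o=env.get_obs(); print(o["time_s"],np.round(o["tool_pos"],4),np.round(o["tool_rot"],2),np.round(o["qpos"],0),np.round(o["force"],1))
W0=None; p,d=env.read_camera("wrist"); W=wworld(p,d); W[d<=0]=np.nan
np.savez("wrist",p=p,d=d,W=W)
def rect(n,P):
    if len(P)<10: print(n,len(P)); return
    r=cv2.minAreaRect(P[:,:2].astype(np.float32)*1000)
    print(n,len(P),np.round(r[0],1),np.round(r[1],1),round(r[2],2),np.round(np.percentile(P[:,2],[5,50,95]),4))
for n in sys.argv[2:]:
    for q in env.cut_out("wrist",n)[:1]:
        P=W[q["region"]]; P=P[~np.isnan(P[:,0])]; print(n,round(q["conf"],2),np.round(q["uv"])); rect(n,P)
        zt=np.percentile(P[:,2],95); rect(n+" top",P[P[:,2]>zt-.006])
cv2.imwrite("pics/%s.png"%sys.argv[1],p[:,:,::-1])
E
python3 w.py b v_block lid_bar
```

```text
3.025 [ 0.5879 -0.2001  0.24  ] [1.7993e+02 3.0000e-02 1.6615e+02] [-12.  16.  35.  88.  -9.  79. 100.] [-0.2 -0.  -0.1]
v_block 0.74 [252. 184.]
v_block 3995 [ 587.2 -204.5] [45.7 79.9] 77.06 [0.1133 0.1278 0.1316]
v_block top 2287 [ 587.2 -204.5] [45.7 79.8] 77.06 [0.1264 0.1304 0.1318]
lid_bar 0.97 [272. 146.]
lid_bar 33427 [ 566.5 -192.9] [328.3 296.4] 86.81 [0.0892 0.0907 0.0921]
lid_bar top 33361 [ 554.3 -189.6] [253.6 231.2] 86.8 [0.0892 0.0907 0.0921]
```

View pics/b.png

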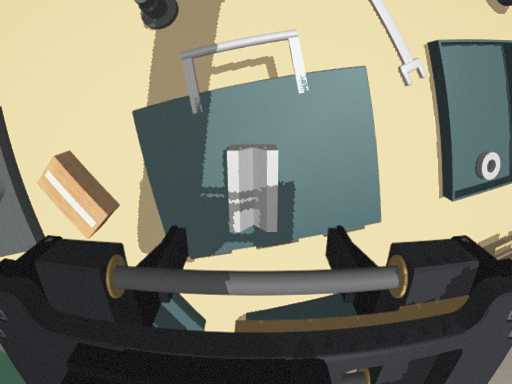

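The wrist picture shows the V-block centred at about (252,190) between the open fingers. The bar is at (240,45), and its arms run from (190,55) to (195,110) and (295,35) to (303,90). The block's fitted top is 45.7 x 79.9 mm at z 0.131, which matches the given size.

Call:
move_arm([
  [[0,-0.0045,0.03],-0.016],
  [[0,-0.0045,0.06],-0.016],
  [[0,-0.0045,0.09],-0.016],
  [[0,-0.0045,0.11],-0.016],
  [[0,-0.0045,0.125],-0.016],
  [[0,-0.0045,0.132],-0.016],
  [[0,-0.0045,0.135],-0.016],
  [[0,-0.0045,0.135],-0.016],
  [[0,-0.0045,0.135],-0.016],
  [[0,-0.0045,0.135],-0.016],
], hand=-1)

```text
time_s: 4.42
tool_pos: [0.5865, -0.2067, 0.105]
tool_rot: [180.0, 0.1, 166.9]
force: [-0.2, 0.9, -0.4]
grip_width: 0.0872
```

Call:
move_arm([
  [[0,0,0],0],
  [[0,0,0],0],
  [[0,0,0],0],
  [[0,0,0],0],
  [[0,0,0],0],
  [[0,0,0],0],
  [[0,0,0],0],
  [[0,0,0],0],
  [[0,0,0],0],
  [[0,0,0],0],
], hand=1, squeeze=45)

```text
time_s: 5.68
tool_pos: [0.5862, -0.2067, 0.1045]
tool_rot: [180.0, 0.0, 166.9]
force: [0.4, 2.3, -0.3]
grip_width: 0.0459
```

Call:
move_arm([
  [[0,0,-0.005],0],
  [[0,0,-0.015],0],
  [[0,0,-0.03],0],
  [[0,0,-0.05],0],
  [[0,0,-0.075],0],
  [[0,0,-0.095],0],
  [[0,0,-0.11],0],
  [[0,0,-0.115],0],
  [[0,0,-0.115],0],
  [[0,0,-0.115],0],
])

```text
time_s: 6.92
tool_pos: [0.5857, -0.2064, 0.2185]
tool_rot: [-180.0, -0.1, 166.9]
force: [-0.9, -0.2, -3.9]
grip_width: 0.0454
```

```bash
python3 w.py c v_block tray bearing lid_bar; python3 - <<'E'
from h import *
p,d=env.read_camera("side"); W=world("side",d); q=env.cut_out("side","tray")
for k in q[:2]:
    m=k["region"]&(d>0); P=W[m]; P=P[(P[:,2]>.022)&(P[:,2]<.04)]
    print(k["conf"],m.sum(),len(P),cv2.minAreaRect((P[:,:2]*1000).astype(np.float32)))
for k in env.cut_out("side","bearing")[:1]: print(np.median(W[k["region"]],axis=0),k["conf"])
E
```

```text
6.925 [ 0.5857 -0.2064  0.2185] [-1.8000e+02 -1.0000e-01  1.6689e+02] [-11.  17.  35.  90. -10.  77. 102.] [-0.9 -0.2 -3.9]
v_block 0.78 [253. 233.]
v_block 10517 [ 675.4 -264.6] [ 85.8 304. ] 53.96 [0.2178 0.2402 0.2454]
v_block top 5501 [ 583.4 -206.5] [46.7 76.1] 77.35 [0.2402 0.2445 0.2456]
tray 0.68 [476. 117.]
tray 9535 [597.8 155.4] [157.3 260.5] 87.5 [0.0026 0.0043 0.0295]
tray top 1154 [588.  144.1] [133.4 241.7] 87.58 [0.0243 0.0292 0.031 ]
bearing 0.68 [500. 173.]
bearing 515 [676.3 183.4] [68.2 43.3] 62.74 [0.0057 0.0181 0.0201]
bearing top 370 [671.5 174. ] [47.1 43.3] 62.74 [0.015  0.0186 0.0202]
lid_bar 0.57 [279. 148.]
lid_bar 35021 [ 570.4 -189.9] [336.9 305.2] 87.16 [0.0895 0.0908 0.0921]
lid_bar top 34846 [ 554.4 -189.6] [254.2 231.6] 86.75 [0.0895 0.0908 0.0921]
0.8 2246 382 ((585.7472534179688, 168.0795440673828), (180.7503204345703, 241.67730712890625), 88.95664978027344)
0.72 427 88 ((371.73114013671875, 284.543212890625), (58.15740966796875, 70.32695007324219), 12.597026824951172)
[0.66843232 0.17398681 0.01673369] 0.68
```

View pics/c.png

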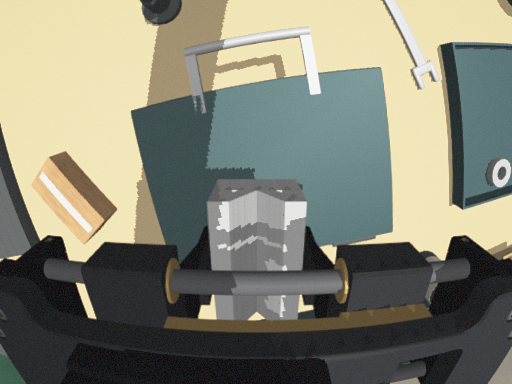

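The V-block is held between the pads at about (255,240) and has not tilted; the lid below is free. The tray is at right, columns 445–512, and its near half is empty.

Call:
move_arm([
  [[0.004,0.01,0],0],
  [[0.012,0.03,0],-0.02],
  [[0.025,0.06,0],-0.04],
  [[0.04,0.098,0],-0.06],
  [[0.055,0.136,0],-0.08],
  [[0.071,0.174,0],-0.1],
  [[0.087,0.212,0],-0.12],
  [[0.102,0.25,0],-0.14],
  [[0.117,0.288,0],-0.16],
  [[0.13,0.32,0.01],-0.185],
  [[0.139,0.342,0.03],-0.185],
  [[0.1435,0.353,0.05],-0.185],
  [[0.1435,0.353,0.07],-0.185],
  [[0.1435,0.353,0.09],-0.185],
  [[0.1435,0.353,0.11],-0.185],
  [[0.1435,0.353,0.125],-0.185],
  [[0.1435,0.353,0.13],-0.185],
  [[0.1435,0.353,0.13],-0.185],
  [[0.1435,0.353,0.13],-0.185],
])

```text
time_s: 9.7
tool_pos: [0.5272, 0.17, 0.0904]
tool_rot: [180.0, 0.1, 177.5]
force: [0.5, 0.0, -3.8]
grip_width: 0.0457
```

```bash
python3 w.py d v_block tray bearing
```

```text
9.7 [0.5272 0.17   0.0904] [1.7996e+02 8.0000e-02 1.7749e+02] [-37.  13.  19. 107.  -5.  60.  71.] [ 0.5  0.  -3.8]
v_block 0.75 [254. 232.]
v_block 10413 [526.8 160.4] [64.8 80.7] 87.52 [0.09   0.112  0.1174]
v_block top 5423 [525.1 169.4] [46.6 76.3] 87.88 [0.1122 0.1164 0.1176]
tray 0.88 [252. 175.]
tray 18259 [565.3 166.3] [195.6 196.2] 88.83 [0.003  0.0043 0.0301]
tray top 2815 [514.3 167.9] [170.6  94.3] 88.72 [0.0251 0.0297 0.0309]
```

View pics/d.png

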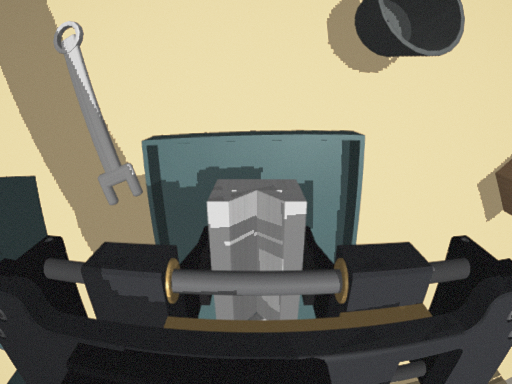

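The block hangs over the tray's near half (columns 145–365), centred and parallel to its walls. I'll lower it slowly.

Call:
move_arm([
  [[0,0,0.01],0],
  [[0,0,0.025],0],
  [[0,0,0.04],0],
  [[0,0,0.052],0],
  [[0,0,0.06],0],
  [[0,0,0.065],0],
  [[0,0,0.068],0],
  [[0,0,0.07],0],
  [[0,0,0.071],0],
  [[0,0,0.072],0],
  [[0,0,0.0725],0],
  [[0,0,0.0725],0],
  [[0,0,0.0725],0],
])

```text
time_s: 11.52
tool_pos: [0.5268, 0.1698, 0.0176]
tool_rot: [180.0, 0.0, 177.5]
force: [-1.2, -0.8, 2.6]
grip_width: 0.0457
```

Call:
move_arm([
  [[0,0,0],0],
  [[0,0,0],0],
  [[0,0,0],0],
  [[0,0,0],0],
  [[0,0,0],0],
  [[0,0,0],0],
  [[0,0,0],0],
  [[0,0,0],0],
], hand=-1)

```text
time_s: 12.52
tool_pos: [0.5266, 0.1697, 0.0171]
tool_rot: [180.0, 0.0, 177.5]
force: [-0.2, -0.1, -0.3]
grip_width: 0.087
```

Call:
move_arm([
  [[0,0,-0.01],0],
  [[0,0,-0.03],0],
  [[0,0,-0.06],0],
  [[0,0,-0.1],0],
  [[0,0,-0.14],0],
  [[0,0,-0.17],0],
  [[0,0,-0.18],0],
  [[0,0,-0.18],0],
  [[0,0,-0.18],0],
])

```text
time_s: 13.65
tool_pos: [0.5257, 0.1694, 0.1956]
tool_rot: [-179.9, -0.1, 177.5]
force: [-0.2, 0.2, -0.5]
grip_width: 0.0867
```

```bash
python3 w.py e v_block tray bearing; python3 - <<'E'
from h import *
print(go(.462,-.129,.19,176.8))
E
```

```text
13.65 [0.5257 0.1694 0.1956] [-1.7994e+02 -1.2000e-01  1.7749e+02] [-38.   8.  19. 101.  -3.  72.  69.] [-0.2  0.2 -0.5]
v_block 0.79 [254. 174.]
v_block 3176 [534.2 170.5] [49.  92.9] 87.51 [0.0264 0.0411 0.0446]
v_block top 1843 [527.5 169.4] [46.3 79.6] 87.58 [0.0396 0.0435 0.0448]
tray 0.91 [256. 214.]
tray 19284 [599.8 166. ] [187.4 267.6] 88.69 [0.0028 0.0042 0.0299]
tray top 2511 [587.9 166.5] [170.9 241.5] 88.86 [0.0249 0.0296 0.0312]
bearing 0.72 [266. 267.]
bearing 230 [652.1 175.9] [37.6 10.2] 88.93 [0.0065 0.0161 0.0197]
bearing top 147 [651.5 175.9] [37.2  9.2] 87.99 [0.0141 0.0183 0.0198]
([0.0509, -0.301, 0.006], np.float64(0.012))
```

The block is flat on the tray floor (top at z 0.044). Next I go over the bar's near-tray arm.

Call:
move_arm([
  [[0.006,-0.04,0],0],
  [[0.014,-0.085,0],0.012],
  [[0.022,-0.13,0],0.012],
  [[0.03,-0.175,0],0.012],
  [[0.037,-0.22,0],0.012],
  [[0.044,-0.26,0],0.012],
  [[0.049,-0.288,0.003],0.012],
  [[0.051,-0.301,0.006],0.012],
  [[0.051,-0.301,0.006],0.012],
  [[0.051,-0.301,0.006],0.012],
])

```text
time_s: 15.1
tool_pos: [0.4628, -0.1273, 0.1909]
tool_rot: [180.0, -0.0, 176.9]
force: [-0.3, -0.6, 0.6]
grip_width: 0.0866
```

```bash
python3 w.py f; python3 - <<'E'
from h import *
z=np.load("wrist.npz"); W=z["W"]; 
B=W[(W[...,2]>.078)&(W[...,2]<.1)&(W[...,0]<.60)&(W[...,1]>-.34)]
# box frame rotated by yaw
for yaw in(-3.2,):
    a=np.deg2rad(yaw); X=B[:,0]*np.cos(a)+B[:,1]*np.sin(a); Y=-B[:,0]*np.sin(a)+B[:,1]*np.cos(a)
    print("x min/max bar",np.percentile(X,[.1,1]), "lid y max",Y.max())
    G=np.zeros((200,320),np.uint8); i=((X-.43)*1000).astype(int); j=((Y+.34)*1000).astype(int); ok=(i>=0)&(i<200)&(j>=0)&(j<320); G[i[ok],j[ok]]=255
    for x0 in range(440,500,5):
        s=(X>x0/1e3)&(X<x0/1e3+.005)
        h,e=np.histogram(Y[s],np.arange(-.30,0,.005)); print(x0,[int(q) for q in h])
    s=(X>.46)&(X<.475)&(Y>-.14)&(Y<-.06)
    if s.sum(): print("arm y",np.percentile(Y[s],[1,50,99]),"z",np.median(B[s][:,2]), "world",np.median(B[s],axis=0))
E
```

```text
15.1 [ 0.4628 -0.1273  0.1909] [ 1.7998e+02 -1.0000e-02  1.7691e+02] [-23.  -2.  34. 111.   1.  71.  98.] [-0.3 -0.6  0.6]
x min/max bar [0.44808205 0.44881245] lid y max -0.031157006389810248
440 [0, 0, 0, 0, 0, 0, 0, 0, 0, 0, 0, 0, 0, 0, 0, 0, 0, 0, 0, 0, 0, 0, 0, 0, 0, 0, 0, 0, 0, 0, 0, 0, 0, 0, 0, 0, 0, 0, 0, 0, 0, 0, 0, 0, 0, 0, 0, 0, 0, 0, 0, 0, 0, 0, 0, 0, 0, 0, 0]
445 [0, 0, 0, 0, 0, 0, 0, 0, 0, 0, 0, 0, 0, 0, 0, 0, 8, 17, 15, 13, 11, 14, 13, 12, 13, 12, 14, 11, 12, 13, 17, 18, 17, 19, 19, 16, 19, 20, 16, 19, 7, 0, 0, 0, 0, 0, 0, 0, 0, 0, 0, 0, 0, 0, 0, 0, 0, 0, 0]
450 [0, 0, 0, 0, 0, 0, 0, 0, 0, 0, 0, 0, 0, 0, 0, 0, 21, 27, 24, 25, 28, 26, 27, 30, 29, 29, 31, 31, 31, 34, 29, 35, 31, 31, 35, 30, 32, 33, 30, 35, 11, 0, 0, 0, 0, 0, 0, 0, 0, 0, 0, 0, 0, 0, 0, 0, 0, 0, 0]
455 [0, 0, 0, 0, 0, 0, 0, 0, 0, 0, 0, 0, 0, 0, 0, 0, 12, 21, 21, 14, 15, 14, 15, 14, 11, 11, 10, 10, 11, 10, 11, 11, 12, 10, 12, 10, 12, 12, 22, 28, 9, 0, 0, 0, 0, 0, 0, 0, 0, 0, 0, 0, 0, 0, 0, 0, 0, 0, 0]
460 [0, 0, 0, 0, 0, 0, 0, 0, 0, 0, 0, 0, 0, 0, 0, 0, 18, 22, 22, 0, 0, 0, 0, 0, 0, 0, 0, 0, 0, 0, 0, 0, 0, 
[... 847 characters left out ...]
 0, 0, 0, 0, 0, 0, 0, 0, 0, 0, 0, 17, 23, 18, 0, 0, 0, 0, 0, 0, 0, 0, 0, 0, 0, 0, 0, 0, 0, 0, 0, 0, 0, 15, 31, 5, 0, 0, 0, 0, 0, 0, 0, 0, 0, 0, 0, 0, 0, 0, 0, 0, 0, 0]
490 [0, 0, 0, 0, 0, 2, 2, 1, 0, 0, 1, 1, 1, 1, 0, 0, 14, 21, 16, 2, 2, 4, 7, 7, 1, 0, 0, 1, 0, 0, 0, 3, 4, 4, 6, 4, 2, 8, 18, 28, 11, 8, 7, 7, 7, 11, 11, 5, 6, 7, 5, 3, 1, 0, 0, 0, 0, 0, 0]
495 [0, 0, 0, 22, 31, 30, 33, 34, 34, 34, 36, 39, 35, 37, 38, 33, 23, 20, 40, 43, 44, 43, 35, 38, 43, 44, 45, 46, 49, 47, 49, 48, 49, 51, 45, 46, 51, 42, 32, 31, 39, 43, 47, 40, 42, 42, 41, 45, 45, 42, 48, 45, 46, 18, 0, 0, 0, 0, 0]
arm y [-0.10841042 -0.10386485 -0.09933557] z 0.09043801216337458 world [ 0.46114695 -0.1297367   0.09043801]
```

View pics/f.png

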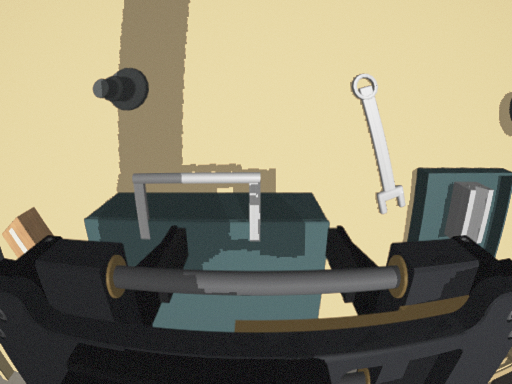

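The picture shows the bar at row 178 and the near-tray arm at columns 250–260, rows 178–240, lined up with the jaw centre. I'll pinch that arm across its width (jaws parallel to the hinge). That keeps the gripper body clear of the lid at 50°.

Call:
move_arm([
  [[-0.0047,-0.0026,0.02],0],
  [[-0.0047,-0.0026,0.045],0],
  [[-0.0047,-0.0026,0.07],0],
  [[-0.0047,-0.0026,0.088],0],
  [[-0.0047,-0.0026,0.097],0],
  [[-0.0047,-0.0026,0.101],0],
  [[-0.0047,-0.0026,0.1015],0],
  [[-0.0047,-0.0026,0.1015],0],
  [[-0.0047,-0.0026,0.1015],0],
])

```text
time_s: 16.27
tool_pos: [0.4673, -0.1317, 0.09]
tool_rot: [180.0, 0.1, 176.8]
force: [0.4, -0.5, 0.1]
grip_width: 0.0871
```

```bash
python3 w.py g; python3 - <<'E'
from h import *
z=np.load("wrist.npz"); W=z["W"]; B=W[(W[...,2]>.083)&(W[...,2]<.098)]
a=np.deg2rad(-3.2); X=B[:,0]*np.cos(a)+B[:,1]*np.sin(a); Y=-B[:,0]*np.sin(a)+B[:,1]*np.cos(a)
s=(X>.463)&(X<.488)&(Y>-.13)&(Y<-.08); print(s.sum(), np.percentile(Y[s],[2,50,98]) if s.sum() else 0)
s=(Y>-.2)&(Y<-.12)&(X<.47); print(np.percentile(X[s],[1,50,99]))
p=np.array(env.get_obs()["tool_pos"]); print("tcp box",p[0]*np.cos(a)+p[1]*np.sin(a),-p[0]*np.sin(a)+p[1]*np.cos(a))
E
```

```text
16.275 [ 0.4673 -0.1317  0.09  ] [1.7999e+02 6.0000e-02 1.7680e+02] [-21.   6.  36. 117.  -4.  59. 103.] [ 0.4 -0.5  0.1]
642 [-0.10842784 -0.10366989 -0.09849988]
[0.44788375 0.45178832 0.46727226]
tcp box 0.4738622010341675 -0.10536404185887385
```

View pics/g.png

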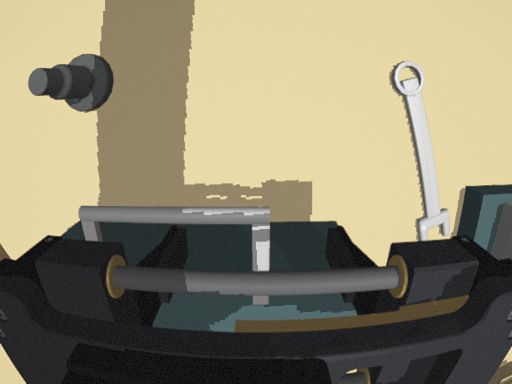

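The arm is at column 260, nearly centred; I'll shift +1.7 mm and close.

Call:
move_arm([
  [[0,0.0017,0.0005],0],
  [[0,0.0017,0.0005],0],
  [[0,0.0017,0.0005],0],
])

```text
time_s: 16.7
tool_pos: [0.4671, -0.1299, 0.0891]
tool_rot: [180.0, 0.0, 176.8]
force: [-0.0, 1.0, -0.4]
grip_width: 0.0871
```

Call:
move_arm([
  [[0,0,0],0],
  [[0,0,0],0],
  [[0,0,0],0],
  [[0,0,0],0],
  [[0,0,0],0],
  [[0,0,0],0],
  [[0,0,0],0],
  [[0,0,0],0],
  [[0,0,0],0],
  [[0,0,0],0],
  [[0,0,0],0],
  [[0,0,0],0],
], hand=1, squeeze=40)

```text
time_s: 18.2
tool_pos: [0.4671, -0.1294, 0.089]
tool_rot: [180.0, -0.0, 176.8]
force: [0.8, 2.3, -0.1]
grip_width: 0.0092
```

```bash
python3 - <<'E'
import numpy as np
r=.201
for d in range(0,52,2):
    a=np.deg2rad(d); print(d,round(-r*(1-np.cos(a)),4),round(-r*np.sin(a),4))
E
```

```text
0 -0.0 -0.0
2 -0.0001 -0.007
4 -0.0005 -0.014
6 -0.0011 -0.021
8 -0.002 -0.028
10 -0.0031 -0.0349
12 -0.0044 -0.0418
14 -0.006 -0.0486
16 -0.0078 -0.0554
18 -0.0098 -0.0621
20 -0.0121 -0.0687
22 -0.0146 -0.0753
24 -0.0174 -0.0818
26 -0.0203 -0.0881
28 -0.0235 -0.0944
30 -0.0269 -0.1005
32 -0.0305 -0.1065
34 -0.0344 -0.1124
36 -0.0384 -0.1181
38 -0.0426 -0.1237
40 -0.047 -0.1292
42 -0.0516 -0.1345
44 -0.0564 -0.1396
46 -0.0614 -0.1446
48 -0.0665 -0.1494
50 -0.0718 -0.154
```

Call:
move_arm([
  [[0,0,-0.0035],0],
  [[-0.0002,0,-0.0105],0],
  [[-0.0008,0,-0.0175],0],
  [[-0.0015,0,-0.0245],0],
  [[-0.0025,0,-0.0315],0],
  [[-0.0037,0,-0.0383],0],
  [[-0.0052,0,-0.0452],0],
  [[-0.0069,0,-0.052],0],
  [[-0.0088,0,-0.0588],0],
  [[-0.0109,0,-0.0654],0],
  [[-0.0133,0,-0.072],0],
  [[-0.0153,0,-0.077],0],
  [[-0.0167,0,-0.0802],0],
  [[-0.0174,0,-0.0818],0],
  [[-0.0174,0,-0.0818],0],
])

```text
time_s: 20.08
tool_pos: [0.4845, -0.1303, 0.1705]
tool_rot: [180.0, 0.0, 176.8]
force: [4.4, 3.2, -8.9]
grip_width: 0.0091
```

```bash
cat > lid.py <<'E'
from h import *
a=np.deg2rad(-3.2)
o=env.get_obs(); print(o["time_s"],np.round(o["tool_pos"],4),np.round(o["force"],1),np.round(o["wrist_torque"],2),o["grip_width"],np.round(o["qpos"],0))
for c in("scene","side"):
    p,d=env.read_camera(c); W=world(c,d); 
    for q in env.cut_out(c,"lid")[:1]:
        P=W[q["region"]&(d>0)]
        X=P[:,0]*np.cos(a)+P[:,1]*np.sin(a); Y=-P[:,0]*np.sin(a)+P[:,1]*np.cos(a); Z=P[:,2]
        s=(Z>.1)&(X>.47)&(X<.70)&(Y<-.1)
        # robust line fit in the X,Z plane
        l=cv2.fitLine(np.stack([X[s],Z[s]],1).astype(np.float32),cv2.DIST_HUBER,0,1e-4,1e-4).ravel() if s.sum()>50 else None
        print(c,q["conf"],s.sum(), np.rad2deg(np.arctan2(-l[1],l[0])) if l is not None else None)
cv2.imwrite("pics/lid_%d.png"%(o["time_s"]*10),p[:,:,::-1]) 
E
python3 lid.py
```

```text
20.075 [ 0.4845 -0.1303  0.1705] [ 4.4  3.2 -8.9] [ 0.77 -0.64  0.07] 0.00909631545526061 [-22.   2.  35. 110.  -1.  69. 100.]
scene 0.94 2512 23.253769
side 0.58 2106 23.158352
```

The lid follows; the fit reads 23° against 24° commanded. I'll continue.

Call:
move_arm([
  [[-0.0014,0,-0.0032],0],
  [[-0.0045,0,-0.0095],0],
  [[-0.0078,0,-0.0157],0],
  [[-0.0113,0,-0.0217],0],
  [[-0.015,0,-0.0277],0],
  [[-0.019,0,-0.0335],0],
  [[-0.0231,0,-0.0391],0],
  [[-0.0274,0,-0.0447],0],
  [[-0.0319,0,-0.05],0],
  [[-0.0366,0,-0.0553],0],
  [[-0.0415,0,-0.0603],0],
  [[-0.0454,0,-0.064],0],
  [[-0.0491,0,-0.0676],0],
  [[-0.0517,0,-0.0699],0],
  [[-0.0531,0,-0.071],0],
  [[-0.0537,0,-0.0716],0],
  [[-0.0537,0,-0.0716],0],
  [[-0.0537,0,-0.0716],0],
])

```text
time_s: 22.52
tool_pos: [0.5375, -0.1332, 0.2416]
tool_rot: [180.0, -0.1, 176.9]
force: [2.5, 4.3, -11.8]
grip_width: 0.0092
```

```bash
python3 lid.py; ls pics; cp pics/lid_2*.png /tmp/; mv $(ls -t pics/lid_* | head -1) pics/h.png
```

```text
22.525 [ 0.5375 -0.1332  0.2416] [  2.5   4.3 -11.8] [ 0.92 -0.05  0.2 ] 0.009208120159325288 [-22.   7.  36.  97.  -4.  77. 102.]
scene 0.63 2683 47.776783
side 0.69 1048 47.424835
a.png
b.png
c.png
d.png
e.png
f.png
g.png
lid_200.png
lid_225.png
```

View pics/h.png

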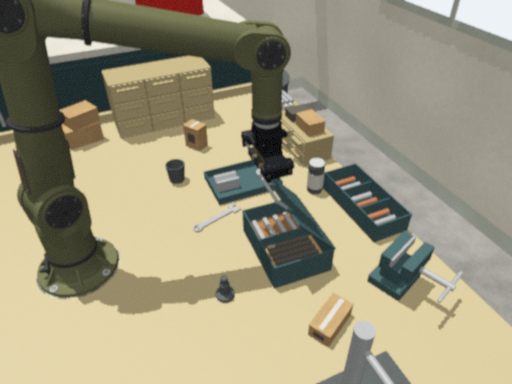

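The picture shows the lid held open with the stones visible (285,240) and the V-block in the tray (228,180). The bystanders look undisturbed. The image fit gives about 47.6° and the kinematics about 49.4°, so I'll add 1°, settle, and check again.

Call:
move_arm([
  [[-0.0008,0,-0.0007],0],
  [[-0.0018,0,-0.0016],0],
  [[-0.0026,0,-0.0023],0],
  [[-0.0026,0,-0.0023],0],
  [[-0.0026,0,-0.0023],0],
  [[-0.0026,0,-0.0023],0],
  [[-0.0026,0,-0.0023],0],
  [[-0.0026,0,-0.0023],0],
  [[-0.0026,0,-0.0023],0],
  [[-0.0026,0,-0.0023],0],
  [[-0.0026,0,-0.0023],0],
  [[-0.0026,0,-0.0023],0],
])

```text
time_s: 24.22
tool_pos: [0.5402, -0.1333, 0.2438]
tool_rot: [180.0, -0.1, 176.9]
force: [1.8, 5.4, -11.9]
grip_width: 0.0092
```

```bash
python3 lid.py; python3 lid.py; python3 - <<'E'
from h import *
z0=np.load("side.npz"); 
p,d=env.read_camera("side"); W=world("side",d)
for n in("v_block","bearing","oil_can","arbor","wrench","cup"):
    for q in env.cut_out("side",n)[:1]: print(n,round(q["conf"],2),np.nanmedian(W[q["region"]&(d>0)],axis=0).round(3),np.percentile(W[q["region"]&(d>0)][:,2],95).round(3))
E
```

```text
24.225 [ 0.5402 -0.1333  0.2438] [  1.8   5.4 -11.9] [ 0.92 -0.21  0.18] 0.009210372127891516 [-22.   7.  36.  97.  -4.  78. 102.]
scene 0.76 2651 48.711826
side 0.62 983 48.268646
24.425 [ 0.5402 -0.1333  0.2439] [  1.9   4.8 -12.1] [ 0.9  -0.2   0.15] 0.009123571746967075 [-22.   7.  36.  97.  -4.  78. 102.]
scene 0.93 2662 48.874744
side 0.7 1008 48.395245
v_block 0.7 [0.522 0.153 0.034] 0.045
oil_can 0.69 [0.789 0.004 0.078] 0.12
arbor 0.84 [ 0.345 -0.283  0.019] 0.075
wrench 0.52 [0.433 0.025 0.005] 0.01
cup 0.73 [0.374 0.267 0.049] 0.07
```

Everything is steady and the lid is within the band, so I'm handing in.

```bash
python3 -c "
from cell import env
env.sign_off(); print('done')"
```

```text
the job is handed in; nothing more can be done
done
```

The V-block is in the empty near half of the tray, and the robot is holding the lid open at about 49–50°. The job was handed in at about 24.6 s on the robot's clock.

- **V-block:** I set it down gently and released it while the lid was still shut. Its top measured z 0.044–0.045, so it lies flat on the tray floor.
- **Lid:** The gripper pinches one arm of the lid's bar with a 40 N grip. I raised the lid slowly, at about 0.3 rad/s.
- **Last checks:** The lid was steady. The two cameras put it at 48.3–48.9°, while the arm's position implies about 50°; the two disagree slightly, but both are inside 45–55°.
- **Bystanders:** The wrench, cup, arbor and oil can read within about 2 mm of where they started or looked unmoved. I did not re-measure the two cartons. The bearing was not detected in the last picture because the gripper blocks it; it was near its starting place when the block was released, and nothing touched the far half of the tray.
- **Not explained:** The downward force while holding was about 12 N, more than the 2–6 N expected. It stayed steady and well below the limits.

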